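# Zero the peak gauge and hold the spring clip open round the run card

## Robot

A 6-joint arm with a two-finger parallel gripper is mounted at the origin on a cart in front of the work surface, level with it; the furniture and walls round the work are solid. World frame = base frame: x ahead of the robot, y to its left, z up, the work surface at z = 0. Lengths are in m, angles in rad, forces in N, time in s.
With the tool pointing down it reaches from about 0.35 to 0.725 m from the base axis. Payload 6 kg.
Tool frame: the origin (TCP) lies at the very end of the fingers, on their centre line; the grasp point (between the pads) lies 19 mm behind it; z points along the fingers, y is the line along which they close (so a half turn about z gives the same grasp; the last joint's range is limited). The gripper opens to 85 mm and grips with 20 to 120 N. Pads are 22 mm wide; open, the fingers measure 114 mm over their backs; the gripper's body (76 mm by 85 mm) begins 54 mm behind the grasp point. The pads swing forward as they close: fully open they stand 13 mm farther back than shut.
Start: joints at [1.506, 0.04, 0.085, 0, -1.615, -0.334], TCP at [0.233, 0.553, 0.231] pointing down, gripper open.
Joint ranges: [-2.56, 2.56], [-1.29, 2.01], [-1.08, 1.49], [-3.29, 1.98], [-2.81, -0.18], [-2.99, 2.99]. Speed limits (rad/s): [2.57, 2.57, 3.01, 3.14, 3.14, 3.14].

## Interface

Orientations are given as a unit quaternion [x, y, z, w].
In Python, from plant import r, capture gives the robot as it stands.
- The arm moves only by the tool jog_arm, never from a script. Its argument "rows" is a list that holds one entry, the list of rows, each a list of 7 numbers: the turn, a rotation vector about the tool's x, y, z in a scale on which 1.0 is pi rad, then the shift along the tool's x, y, z in shares of 60 cm (1.0 is 60 cm), then the opening, from 0 (shut) to 1 (fully open). In form: [[[wx, wy, wz, x, y, z, fingers], ...]]. A call has 1 to 12 rows; each row is the pose to reach, as a shift and turn from the pose commanded when the call began, along the tool's axes at that moment; what a row does not reach only later rows make up. A row lasts 1/10 s, in which the tool goes at most 50 mm and 8.59 degrees, less where a joint would pass 70% of its speed; a pose out of reach is approached as far as the arm can. No shift or turn number may pass 1 either way. A call with a gripper value outside its range is refused whole. The fingers move at their own pace and stop on an object; "squeeze" is the grip in N (left out, the last holds). Time passes only in rows, so rows that repeat a pose let the fingers close. It gives the time, the measured TCP pose, the force, the opening and the grip force at its end, in the units of the state.
- r.get_obs(): the state, without advancing time (a new reading comes with each control period).
- capture(name): name is "scene" or "top"; returns a dict with "img" (480x640x3 uint8, red, green, blue), "K" (3x3 intrinsics, pixels), "k1" (the pictures are not rectified: a ray, as slopes to the right and down, at radius r is drawn at 1 + k1 r^2 times it, then the intrinsics apply), "world_from_camera" (4x4, takes a point from camera to world coordinates). Camera axes: x right, y down, z forward; pixel columns grow to the right and rows downward; lengths in m; the calibration is good to about 2 mm. A picture is of the moment at which its call begins. There is no depth.
- r.hand_in(): hands the job in; it is judged then, once.
The state is a dict: "clock": time; "joint_positions": joint angles; "dq": joint speeds; "tau": joint torques, N m; "tcp_pos": TCP position; "tool_rot": TCP orientation; "contact_force": force on the tool from outside, world axes, zero at the start; "wrist_torque": the same for the moment, N m; "opening": finger opening in m; "gripper_force": force on a finger pad.
Only numpy, scipy, OpenCV 4.12 (cv2) and the standard library are available. Lean on these libraries where they do the work, as an engineer would, in place of code of your own. Each camera call takes 0.05 s, during which the arm holds its last target. There are 200 camera calls.

## Task

Get the gauge ready for a new run: first turn the knob of the round peak gauge back until its red pointer is fully at the zero stop. Then pick up the orange spring clip by its handles, squeeze it wide open and hold it up around the free upright edge of the run card, about half-way up, one jaw well in on each side and the clip not touching the card, so that a colleague can slide a slip in. Finish while still holding the clip open there, and leave the other things on the bench where they are.

Things in the scene. Friction and masses are not known exactly. Their poses are not given: they have to be found in the camera images.
- gauge: Fixed round grey peak gauge, 96 across, white dial face 38.5 above the bench. Origin: centre of its underside on the bench; z up. The zero stop pin is at the dial's +y side.
- knob_grip (a point): Centre of the knob's black finger bar, on the vertical turning axis, 55 above the bench. The bar is 32 long along this point's y axis, 11 thick along its x axis, and 24 high (from 43 to 67 above the bench); grip it across its thickness from above. The red pointer lies along the point's +y. The point turns with the knob; z up.
- pointer (a joint): Angle of the gauge's knob and pointer in rad. 0 = at the zero stop (solid); grows clockwise seen from above; starts between 0.6 and 1.3, so it is turned back counter-clockwise. Light friction of 0.03 N m holds it where it is left.
- card_stand: Fixed holder with an upright card. Origin: on the bench under the card's free edge; x points from that edge into the card, y across its thickness, z up. Card: 3 thick, 85 long, from 20 to 98 above the bench. The holder foot (50 wide, clamping cheeks up to 36 high) covers x 40 to 84 only; the first 40 of the card from the free edge stand free on both sides and below.
- card_edge (a point): Middle of the card's thickness at its free upright edge, 60 above the bench; axes as those of card_stand.
- clip: Orange spring clip, 0.1 kg, on its side, 36 high along z (its pin), 110 long. Origin: on the pin, at the underside. Shut, x is the middle line to the jaws (tips at +50); the handles run back to -62. Width along y over the handles: 40 at x -36, 50 at -55, about 20 squeezed. This body is the +y half: it turns by +half the opening against the middle line.
- clip_half (a joint): Opening angle between the clip's halves in rad: 0 = shut by the spring, about 0.5 = fully open at its stop. The gap at the jaw tips is about 49 mm per rad, 25 mm at the stop. Pressed on the handles 36 mm behind the pin, the spring needs about 3 N at first and 10 N at the stop; 20 to 30 N of grip squeezes it to the stop and holds it safely.
- jaw_a (a point): Inner face of the jaw tip of the clip half (the +y jaw), at mid-height (18 above the clip's underside), 48 ahead of the hinge pin.
- jaw_b (a point): The same point on the other half's jaw (the -y jaw).
- timer: Bystander, leave it where it is: white bench timer with three buttons, 68x62x18; origin at the centre of its underside.
- petri: Bystander, leave it where it is: small closed dish, 58 across, 13 high; origin at the centre of its underside.
- white_pot: Bystander, leave it where it is: specimen pot with white lid, 50x50x64; origin at the centre of its underside.
- red_pot: Bystander, leave it where it is: specimen pot with red lid, 50x50x64; origin at the centre of its underside.
- dropper: Bystander, leave it where it is: brown dropper bottle, 34x34x107; origin at the centre of its underside.
- marker: Bystander, leave it where it is: black marker pen, 128 long, 16 thick; origin at the centre of its underside.

How it is judged:
By the outcome, as a careful person would: the job done as asked, in the order asked, and still so for the second after the job is handed in, while the arm keeps its last pose, push and grip.
It also fails if it takes over 56 s, if anything falls off the work surface, if the arm or the gripper's body presses on something with over 40 N, if the wrist force passes 120 N, or if a joint passes its speed limit or range.

## Working session

There is one attempt and no reset: what is moved stays moved. The work goes in short steps, Python scripts to look and compute and a tool call to move; the robot and the scene stay as the last step left them, time stands still between calls to the robot, and variables do not carry over. Pictures are saved under pics/ and viewed, at most 10 in all, crops included, and the job is handed in when it is done.

Besides the shell and the picture viewer there is one more tool, called as name([rows], argument=value, ...), one row to a line, values as JSON. jog_arm: Moves the arm, as the interface text tells. Its arguments: {"type":"object","properties":{"rows":{"type":"array"},"squeeze":{"type":"number"}},"required":["rows"]}

```bash
mkdir -p pics
cat > h.py <<'E'
import numpy as np, cv2, pickle
def save(n,f):
    from plant import capture
    c=capture(n); cv2.imwrite(f'pics/{f}.png',c['img'][...,::-1]); pickle.dump(c,open(f'{f}.pkl','wb')); return c
def px(f,uv,z):
    c=pickle.load(open(f'{f}.pkl','rb')); K=np.array(c['K']);T=np.array(c['world_from_camera'])
    d=cv2.undistortPoints(np.array([[uv]],float),K,np.array([c['k1'],0,0,0.]))[0,0]
    v=T[:3,:3]@[d[0],d[1],1]; return T[:3,3]+v*(z-T[2,3])/v[2]
def proj(f,p):
    c=pickle.load(open(f'{f}.pkl','rb')); K=np.array(c['K']);T=np.linalg.inv(c['world_from_camera'])
    rv=cv2.Rodrigues(T[:3,:3])[0]
    return cv2.projectPoints(np.array(p,float).reshape(-1,3),rv,T[:3,3],K,np.array([c['k1'],0,0,0.]))[0][:,0]
E
python3 - <<'E'
from h import *
from plant import r
for n in('scene','top'):
    c=save(n,n+'0'); print(n,c['K'],c['k1'],np.round(c['world_from_camera'],3))
print(r.get_obs())
E
```

```text
scene [[478.59741617   0.         320.39599026]
 [  0.         478.59741617 235.01120977]
 [  0.           0.           1.        ]] -0.012662214201633226 [[-0.842 -0.374  0.389  0.129]
 [-0.539  0.558 -0.631  0.369]
 [ 0.019 -0.741 -0.671  0.75 ]
 [ 0.     0.     0.     1.   ]]
top [[567.94987337   0.         324.08205889]
 [  0.         567.94987337 234.2502126 ]
 [  0.           0.           1.        ]] -0.0860244611491348 [[ 0.051 -0.976  0.211  0.311]
 [-0.999 -0.05   0.008 -0.277]
 [ 0.002 -0.212 -0.977  1.118]
 [ 0.     0.     0.     1.   ]]
{'clock': 0.1, 'joint_positions': array([ 1.50570772e+00,  4.07763020e-02,  8.39052213e-02, -4.13902105e-04,
       -1.61548161e+00, -3.33692244e-01]), 'dq': array([-0.00163448, -0.00041501,  0.0037837 ,  0.00330931,  0.00141866,
       -0.00129796]), 'tau': array([-6.10983421e-03, -3.69343543e+01,  3.48276401e+01,  6.95185304e+00,
       -4.62392883e-03,  4.07846215e-06]), 'tcp_pos': array([0.23279741, 0.55268148, 0.2303607 ]), 'tool_rot': array([ 9.80188981e-01, -1.98062901e-01, -1.00692419e-04,  7.98858460e-04]), 'contact_force': array([0.34134158, 0.41354437, 0.84715958]), 'wrist_torque': array([-0.04909404,  0.00331699,  0.03806095]), 'gripper_force': 0.0, 'opening': 0.08525069648737378}
```

View pics/top0.png

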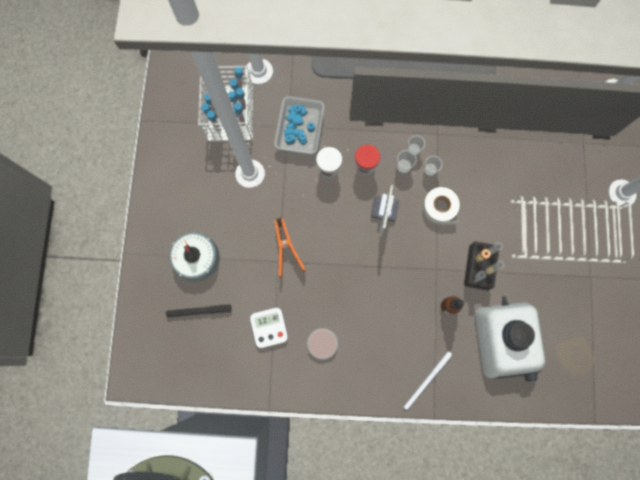

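View pics/scene0.png

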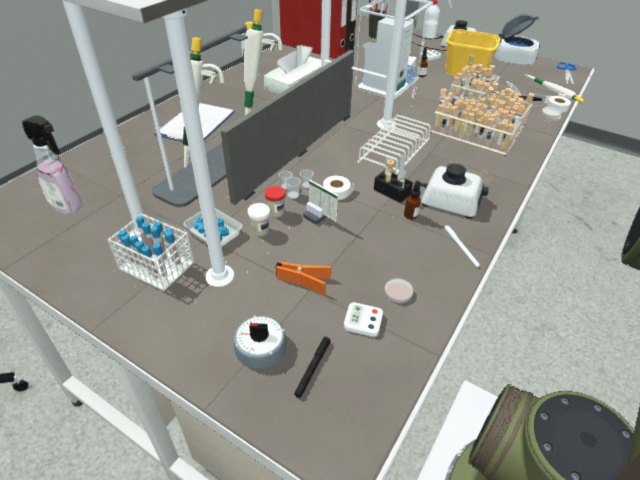

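Top: gauge at (194,256), clip with black-tipped jaws at (280,219), pin about (287,243) and handle ends at (280,275) and (304,270). The card is at (386,210). I'll enlarge these.

Run:
```python
from h import *
a=cv2.imread('pics/top0.png'); b=cv2.imread('pics/scene0.png')
def cr(i,u,v,w=66,h=49,s=6): return cv2.resize(i[v:v+h,u:u+w],None,fx=s,fy=s,interpolation=cv2.INTER_CUBIC)
def lab(i,u,v):
    o=cr(i,u,v)
    for k in range(0,66,10): cv2.putText(o,str(u+k),(k*6,8),0,.3,(0,255,255)); cv2.line(o,(k*6,0),(k*6,3),(0,255,255))
    for k in range(0,49,10): cv2.putText(o,str(v+k),(0,k*6+4),0,.3,(0,255,255))
    return o
cv2.imwrite('pics/m.png',np.vstack([np.hstack([lab(a,162,232),lab(a,262,214)]),np.hstack([lab(a,352,182),lab(b,272,258)])]))
cv2.imwrite('pics/m2.png',np.vstack([np.hstack([lab(b,228,314),lab(b,295,176)]),]))
```

```text
(no output)
```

View pics/m.png

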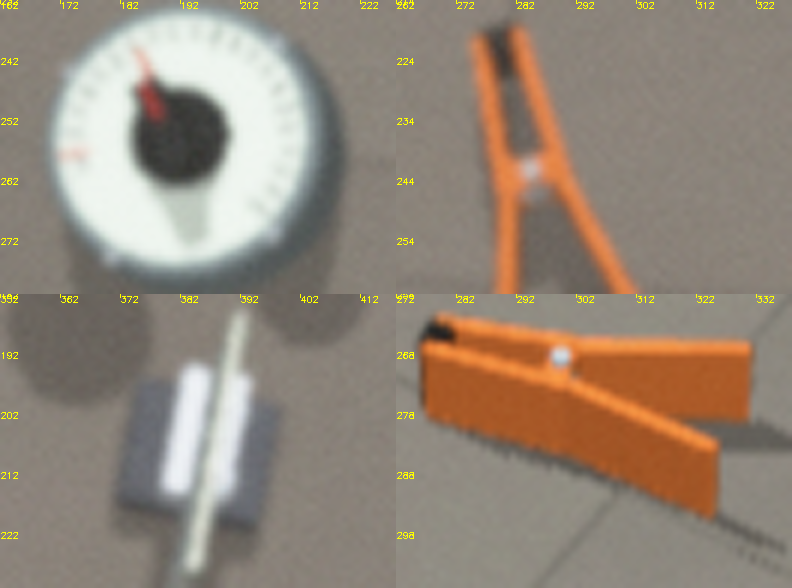

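View pics/m2.png

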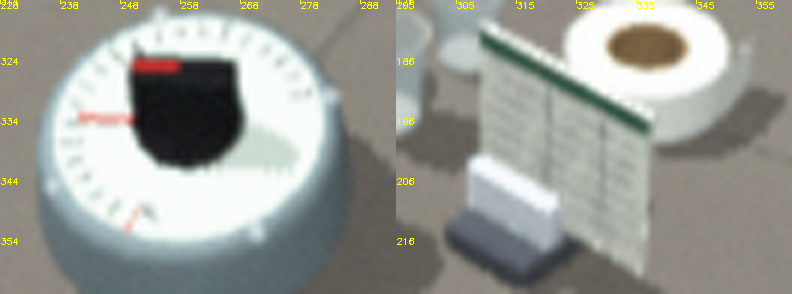

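Run:
```python
from h import *
np.set_printoptions(precision=4,suppress=True)
P=lambda n,f,uv,z:print(n,px(f,uv,z))
P('dial top','top0',(191.9,255.2),.0385)
P('dial scene','scene0',(261.5,333.5),.0385)
P('tip','top0',(185,240),.0385);P('zero','top0',(172,257.8),.0385)
P('tip s','scene0',(249.5,350),.0385);P('zero s','scene0',(244,333.5),.0385)
P('bar red end s','scene0',(248,325),.067);P('bar top other s','scene0',(265.5,325),.067)
P('card free top s','scene0',(337.8,195.7),.098);P('free bot s','scene0',(336,221.8),.02);P('back s','scene0',(309.3,180.7),.098)
P('card free top t','top0',(384.5,227),.098);P('back t','top0',(392,185),.098)
for n,f,uv in [('pin','top0',(284.3,242.3)),('pin s','scene0',(299.3,268.3)),('jaws','top0',(279.2,219.2)),('jaws s','scene0',(278,264.1)),
('h1','top0',(280,275)),('h2','top0',(304,270)),('h1 s','scene0',(331,266.3)),('h2 s','scene0',(325.3,282.5))]: P(n,f,uv,.036)
for n,uv,z in [('timer',(269,328),.018),('white',(329,160),.064),('petri',(322,345),.013),('red',(368,157),.064),('dropper',(452,304),.107),('mark',(168,313),.016),('mark',(231,308),.016),('cup',(442,206),.04),('post',(250,174),0)]:P(n,'top0',uv,z)
P('bars', 'scene0',(183,10),.6)
```

```text
dial top [ 0.4895 -0.0143  0.0385]
dial scene [ 0.4866 -0.0189  0.0385]
tip [0.5188 0.0022 0.0385]
zero [0.4824 0.0241 0.0385]
tip s [0.4826 0.0204 0.0385]
zero s [ 0.5128 -0.0016  0.0385]
bar red end s [ 0.5031 -0.0047  0.067 ]
bar top other s [ 0.4776 -0.0216  0.067 ]
card free top s [ 0.5445 -0.3762  0.098 ]
free bot s [ 0.5459 -0.377   0.02  ]
back s [ 0.6287 -0.388   0.098 ]
card free top t [ 0.5507 -0.3792  0.098 ]
back t [ 0.6324 -0.3911  0.098 ]
pin [ 0.5248 -0.1916  0.036 ]
pin s [ 0.5233 -0.1924  0.036 ]
jaws [ 0.5704 -0.1785  0.036 ]
jaws s [ 0.5669 -0.1778  0.036 ]
h1 [ 0.4604 -0.1875  0.036 ]
h2 [ 0.4725 -0.233   0.036 ]
h1 s [ 0.4719 -0.2335  0.036 ]
h2 s [ 0.4577 -0.1888  0.036 ]
timer [ 0.3593 -0.1717  0.018 ]
white [ 0.6877 -0.2703  0.064 ]
petri [ 0.3326 -0.2749  0.013 ]
red [ 0.698  -0.3464  0.064 ]
dropper [ 0.4139 -0.5032  0.107 ]
mark [0.3772 0.027  0.016 ]
mark [ 0.3937 -0.0951  0.016 ]
cup [ 0.6128 -0.4975  0.04  ]
post [ 0.6719 -0.1083  0.    ]
bars [0.4987 0.0302 0.6   ]
```

```bash
cat >> h.py <<'E'
def goto(x,y,z,yaw):
    """tool-frame turn/shift (deg, cm) from the current pose to tool-down at x,y,z with tool-x yaw (deg)"""
    from plant import r
    from scipy.spatial.transform import Rotation as R
    o=r.get_obs(); A=R.from_quat(o['tool_rot'])
    B=R.from_euler('z',yaw,degrees=True)*R.from_euler('x',180,degrees=True)
    w=(A.inv()*B).as_rotvec(degrees=True); s=A.inv().apply(np.array([x,y,z])-o['tcp_pos'])*100
    print('turn',np.round(w,2),'shift',np.round(s,2),'yaw now',round(A.as_euler('ZYX',degrees=True)[0],2),np.round(o['tcp_pos'],4),'q',np.round(o['joint_positions'],2),'t',round(o['clock'],2),'open',round(o['opening'],4),'F',round(o['gripper_force'],1),np.round(o['contact_force'],1))
E
python3 -c "
from h import *
goto(.4885,-.0155,.17,-148)"
```

```text
turn [ 4.0000e-02 -1.0000e-01  1.2515e+02] shift [45.62 42.42  6.11] yaw now -22.85 [0.2328 0.5527 0.2304] q [ 1.51  0.04  0.08 -0.   -1.62 -0.33] t 0.1 open 0.0853 F 0.0 [0.3 0.4 0.8]
```

Careful with the scale: shifts go in shares of 60 cm and turns go in shares of pi rad. That gives: 45.6 cm / 60 = 0.76, 42.4 cm / 60 = 0.7067, 125.15 degrees / 180 = 0.6953.

jog_arm([
  [[0,0,0.6953,0.76,0.7067,0.1017,1],[0,0,0.6953,0.76,0.7067,0.1017,1],[0,0,0.6953,0.76,0.7067,0.1017,1],[0,0,0.6953,0.76,0.7067,0.1017,1],[0,0,0.6953,0.76,0.7067,0.1017,1],[0,0,0.6953,0.76,0.7067,0.1017,1],[0,0,0.6953,0.76,0.7067,0.1017,1],[0,0,0.6953,0.76,0.7067,0.1017,1],[0,0,0.6953,0.76,0.7067,0.1017,1],[0,0,0.6953,0.76,0.7067,0.1017,1],[0,0,0.6953,0.76,0.7067,0.1017,1],[0,0,0.6953,0.76,0.7067,0.1017,1]],
])

```text
clock: 1.3
tcp_pos: [0.4783, 0.0063, 0.1726]
tool_rot: [-0.451, 0.892, 0.0, 0.0]
contact_force: [0.3, 2.1, -0.1]
opening: 0.0852
gripper_force: 0.0
```

```bash
python3 -c "
from h import *
goto(.4885,-.0155,.15,-148)"
```

```text
turn [-0.    0.03 21.67] shift [ 1.16 -2.11  2.26] yaw now -126.33 [0.4783 0.0063 0.1726] q [ 0.44 -0.29 -0.32 -0.   -1.54 -1.07] t 1.3 open 0.0852 F 0.0 [ 0.3  2.1 -0.1]
```

To row units: 3.3 cm / 60 = 0.055, -2.11 cm / 60 = -0.0352, 21.67 degrees / 180 = 0.1204.

jog_arm([
  [[0,0,0.1204,0.0193,-0.0352,0.055,0.35],[0,0,0.1204,0.0193,-0.0352,0.055,0.35],[0,0,0.1204,0.0193,-0.0352,0.055,0.35],[0,0,0.1204,0.0193,-0.0352,0.055,0.35],[0,0,0.1204,0.0193,-0.0352,0.055,0.35],[0,0,0.1204,0.0193,-0.0352,0.055,0.35],[0,0,0.1204,0.0193,-0.0352,0.055,0.35],[0,0,0.1204,0.0193,-0.0352,0.055,0.35]],
])

```text
clock: 2.1
tcp_pos: [0.4883, -0.0132, 0.1399]
tool_rot: [-0.279, 0.96, -0.0, 0.0]
contact_force: [0.5, 0.4, 0.0]
opening: 0.03
gripper_force: 0.0
```

Run:
```python
from h import *
goto(.4885,-.0155,.046,-148)
save('top','top1');save('scene','scene1')
a=cv2.imread('pics/top1.png'); b=cv2.imread('pics/scene1.png')
cr=lambda i,u,v:cv2.resize(i[v:v+120,u:u+100],None,fx=4,fy=4,interpolation=cv2.INTER_CUBIC)
cv2.imwrite('pics/m3.png',np.hstack([cr(a,140,190),cr(b,210,260)]))
```

```text
turn [-0.    0.01  0.4 ] shift [ 0.11 -0.2   9.39] yaw now -147.6 [ 0.4883 -0.0132  0.1399] q [ 0.39 -0.26 -0.35  0.   -1.47 -1.39] t 2.1 open 0.03 F 0.0 [0.5 0.4 0. ]
```

View pics/m3.png

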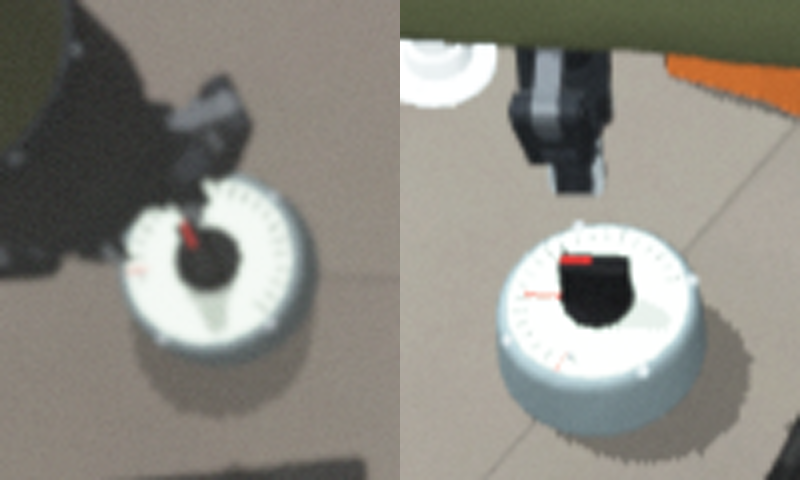

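Fingers are above the knob, open 30 mm, and the pointer is unmoved. I'll descend and grip.

jog_arm([
  [[0,0,0,0,0,0.0667,0.35],[0,0,0,0,0,0.1167,0.35],[0,0,0,0,0,0.15,0.35],[0,0,0,0,0,0.1567,0.35],[0,0,0,0,0,0.1567,0.35],[0,0,0,0,0,0.1567,0.35],[0,0,0,0,0,0.1567,0],[0,0,0,0,0,0.1567,0],[0,0,0,0,0,0.1567,0],[0,0,0,0,0,0.1567,0],[0,0,0,0,0,0.1567,0],[0,0,0,0,0,0.1567,0]],
], squeeze=30)

```text
clock: 3.4
tcp_pos: [0.4899, -0.0141, 0.0476]
tool_rot: [-0.278, 0.96, -0.001, 0.002]
contact_force: [3.9, -4.6, -0.2]
opening: 0.0103
gripper_force: 36.4
```

Run:
```python
from h import *
goto(.4885,-.0155,.046,-148)
```

```text
turn [-0.17  0.17  0.34] shift [ 0.2  -0.05  0.16] yaw now -147.66 [ 0.4899 -0.0141  0.0476] q [ 0.39 -0.21 -0.49  0.   -1.29 -1.39] t 3.4 open 0.0103 F 36.4 [ 3.9 -4.6 -0.2]
```

To row units: -60 degrees / 180 = -0.3333.

jog_arm([
  [[0,0,-0.0333,0,0,0,0],[0,0,-0.0778,0,0,0,0],[0,0,-0.1222,0,0,0,0],[0,0,-0.1667,0,0,0,0],[0,0,-0.2111,0,0,0,0],[0,0,-0.2556,0,0,0,0],[0,0,-0.3,0,0,0,0],[0,0,-0.3333,0,0,0,0],[0,0,-0.3333,0,0,0,0],[0,0,-0.3333,0,0,0,0],[0,0,-0.3333,0,0,0,0]],
])

```text
clock: 4.5
tcp_pos: [0.49, -0.0143, 0.0476]
tool_rot: [0.721, -0.693, 0.002, -0.001]
contact_force: [5.4, -4.7, -1.0]
opening: 0.01
gripper_force: 36.3
```

Run:
```python
from h import *
from plant import r
goto(.4885,-.0155,.046,-88)
print(r.get_obs()['wrist_torque'])
```

```text
turn [-0.24 -0.09  0.34] shift [0.12 0.15 0.16] yaw now -87.66 [ 0.49   -0.0143  0.0476] q [ 0.39 -0.21 -0.49  0.   -1.29 -0.35] t 4.5 open 0.01 F 36.3 [ 5.4 -4.7 -1. ]
[-1.65723734 -1.52993702 -0.00757754]
```

Not at the stop yet (no moment about z). I'll go on in small steps.

To row units: -8 degrees / 180 = -0.0444.

jog_arm([
  [[0,0,-0.0111,0,0,0,0],[0,0,-0.0222,0,0,0,0],[0,0,-0.0333,0,0,0,0],[0,0,-0.0389,0,0,0,0],[0,0,-0.0444,0,0,0,0],[0,0,-0.0444,0,0,0,0],[0,0,-0.0444,0,0,0,0]],
])

```text
clock: 5.2
tcp_pos: [0.49, -0.0143, 0.0476]
tool_rot: [0.768, -0.64, 0.002, -0.001]
contact_force: [6.0, -5.3, -0.1]
opening: 0.0103
gripper_force: 36.3
```

Run:
```python
from h import *
from plant import r
goto(.4885,-.0155,.046,-80)
print(r.get_obs()['wrist_torque'])
```

```text
turn [-0.23 -0.12  0.34] shift [0.09 0.17 0.16] yaw now -79.66 [ 0.49   -0.0143  0.0476] q [ 0.39 -0.21 -0.49  0.   -1.29 -0.21] t 5.2 open 0.0103 F 36.3 [ 6.  -5.3 -0.1]
[-1.70419477 -1.5421024   0.02471286]
```

To row units: -4 degrees / 180 = -0.0222.

jog_arm([
  [[0,0,-0.0056,0,0,0,0],[0,0,-0.0111,0,0,0,0],[0,0,-0.0167,0,0,0,0],[0,0,-0.0222,0,0,0,0],[0,0,-0.0222,0,0,0,0],[0,0,-0.0222,0,0,0,0]],
])

```text
clock: 5.8
tcp_pos: [0.4901, -0.0143, 0.0477]
tool_rot: [0.789, -0.614, 0.002, -0.001]
contact_force: [4.8, -5.0, -0.8]
opening: 0.0103
gripper_force: 43.9
```

Run:
```python
from h import *
from plant import r
goto(.4885,-.0155,.046,-76)
print(r.get_obs()['wrist_torque'])
```

```text
turn [-0.24 -0.12  0.24] shift [0.08 0.19 0.17] yaw now -75.76 [ 0.4901 -0.0143  0.0477] q [ 0.39 -0.21 -0.49  0.   -1.29 -0.14] t 5.8 open 0.0103 F 43.9 [ 4.8 -5.  -0.8]
[-1.77188656 -1.76122836 -0.80488015]
```

Stop felt (−0.8 N m). Releasing and rising.

To row units: -10 cm / 60 = -0.1667, -8 cm / 60 = -0.1333, -4 degrees / 180 = -0.0222.

jog_arm([
  [[0,0,-0.0222,0,0,0,0],[0,0,0,0,0,0,0.35],[0,0,0,0,0,0,0.35],[0,0,0,0,0,0,0.35],[0,0,0,0,0,0,0.35],[0,0,0,0,0,-0.0667,0.35],[0,0,0,0,0,-0.1333,0.35],[0,0,0,0,0,-0.1667,0.35]],
])

```text
clock: 6.6
tcp_pos: [0.4895, -0.0135, 0.1499]
tool_rot: [0.79, -0.613, 0.002, -0.002]
contact_force: [1.0, 0.6, -0.2]
opening: 0.0302
gripper_force: 0.0
```

Run:
```python
from h import *
goto(.524-.038*np.cos(np.radians(17.3)),-.192-.038*np.sin(np.radians(17.3)),.15,-162.7)
```

```text
turn [-0.26  0.16 87.11] shift [ 1.834e+01  4.900e+00 -1.000e-02] yaw now -75.59 [ 0.4895 -0.0135  0.1499] q [ 0.39 -0.26 -0.34  0.   -1.49 -0.14] t 6.6 open 0.0302 F 0.0 [ 1.   0.6 -0.2]
```

To row units: 18.34 cm / 60 = 0.3057, 4.9 cm / 60 = 0.0817, 87.1 degrees / 180 = 0.4839.

jog_arm([
  [[0,0,0.4839,0.3057,0.0817,0,0.85],[0,0,0.4839,0.3057,0.0817,0,0.85],[0,0,0.4839,0.3057,0.0817,0,0.85],[0,0,0.4839,0.3057,0.0817,0,0.85],[0,0,0.4839,0.3057,0.0817,0,0.85],[0,0,0.4839,0.3057,0.0817,0,0.85],[0,0,0.4839,0.3057,0.0817,0,0.85],[0,0,0.4839,0.3057,0.0817,0,0.85],[0,0,0.4839,0.3057,0.0817,0,0.85],[0,0,0.4839,0.3057,0.0817,0,0.85],[0,0,0.4839,0.3057,0.0817,0,0.85],[0,0,0.4839,0.3057,0.0817,0,0.85]],
])

```text
clock: 7.8
tcp_pos: [0.4863, -0.2032, 0.1458]
tool_rot: [-0.152, 0.988, -0.0, -0.0]
contact_force: [-0.4, -0.2, -0.6]
opening: 0.0722
gripper_force: 0.0
```

Run:
```python
from h import *
goto(.524-.038*np.cos(np.radians(17.3)),-.192-.038*np.sin(np.radians(17.3)),.008,-162.7)
save('top','top2');save('scene','scene2')
a=cv2.imread('pics/top2.png'); b=cv2.imread('pics/scene2.png')
cr=lambda i,u,v:cv2.resize(i[v:v+100,u:u+100],None,fx=4,fy=4,interpolation=cv2.INTER_CUBIC)
cv2.imwrite('pics/m4.png',np.hstack([cr(a,150,200),cr(b,210,285)]))
```

```text
turn [-0.   -0.    0.15] shift [-0.13 -0.05 13.78] yaw now -162.55 [ 0.4863 -0.2032  0.1458] q [-0.01 -0.15 -0.25  0.   -1.47 -1.25] t 7.8 open 0.0722 F 0.0 [-0.4 -0.2 -0.6]
```

View pics/m4.png

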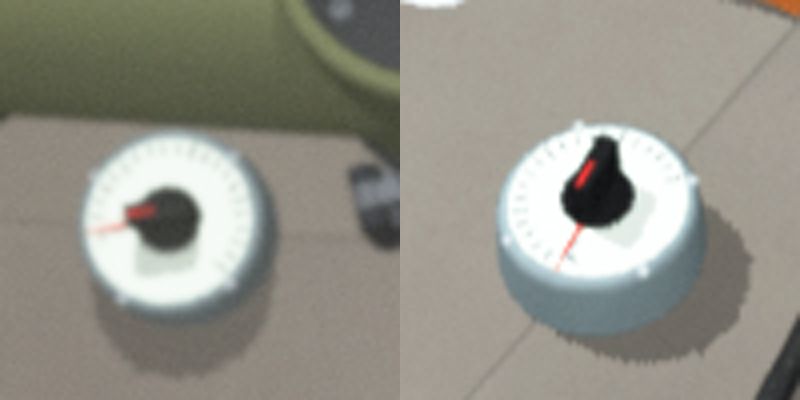

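The red pointer now lies on the zero mark (line from about (172,257) to (182,255) in top). Now the clip: descend and squeeze.

To row units: 13.8 cm / 60 = 0.23, 13.3 cm / 60 = 0.2217.

jog_arm([
  [[0,0,0,0,0,0.0833,0.85],[0,0,0,0,0,0.15,0.85],[0,0,0,0,0,0.2,0.85],[0,0,0,0,0,0.2217,0.85],[0,0,0,0,0,0.23,0.85],[0,0,0,0,0,0.23,0.85],[0,0,0,0,0,0.23,0.85]],
], squeeze=28)

```text
clock: 8.6
tcp_pos: [0.4876, -0.2035, 0.0098]
tool_rot: [-0.15, 0.989, -0.001, 0.001]
contact_force: [-0.6, 0.7, 1.2]
opening: 0.0726
gripper_force: 0.0
```

jog_arm([
  [[0,0,0,0,0,0,0],[0,0,0,0,0,0,0],[0,0,0,0,0,0,0],[0,0,0,0,0,0,0],[0,0,0,0,0,0,0],[0,0,0,0,0,0,0],[0,0,0,0,0,0,0],[0,0,0,0,0,0,0],[0,0,0,0,0,0,0],[0,0,0,0,0,0,0]],
])

```text
clock: 9.6
tcp_pos: [0.4881, -0.2041, 0.0109]
tool_rot: [-0.15, 0.989, -0.001, 0.002]
contact_force: [-1.5, -1.1, 9.3]
opening: 0.0198
gripper_force: 28.1
```

Run:
```python
from h import *
goto(.524-.038*np.cos(np.radians(17.3)),-.192-.038*np.sin(np.radians(17.3)),.12,-162.7)
```

```text
turn [-0.19  0.2  -0.01] shift [ -0.03   0.05 -10.91] yaw now -162.71 [ 0.4881 -0.2041  0.0109] q [-0.01 -0.07 -0.43  0.   -1.2  -1.26] t 9.6 open 0.0198 F 28.1 [-1.5 -1.1  9.3]
```

Opening 19.8 mm: fully squeezed. Lift.

To row units: -11 cm / 60 = -0.1833, -9 cm / 60 = -0.15.

jog_arm([
  [[0,0,0,0,0,-0.0167,0],[0,0,0,0,0,-0.05,0],[0,0,0,0,0,-0.1,0],[0,0,0,0,0,-0.15,0],[0,0,0,0,0,-0.1833,0],[0,0,0,0,0,-0.1833,0],[0,0,0,0,0,-0.1833,0]],
])

```text
clock: 10.3
tcp_pos: [0.4861, -0.2029, 0.1176]
tool_rot: [-0.15, 0.989, 0.0, 0.0]
contact_force: [-1.1, 0.3, -1.4]
opening: 0.0197
gripper_force: 27.4
```

Run:
```python
from h import *
goto(.44,-.363,.12,-188.1)
save('top','top3');save('scene','scene3')
a=cv2.imread('pics/top3.png'); b=cv2.imread('pics/scene3.png')
cr=lambda i,u,v:cv2.resize(i[v:v+100,u:u+66],None,fx=6,fy=6,interpolation=cv2.INTER_CUBIC)
cv2.imwrite('pics/m5.png',np.hstack([cr(a,255,190),cr(b,265,200)]))
```

```text
turn [ 0.04  0.   25.35] shift [  9.15 -13.92  -0.26] yaw now -162.75 [ 0.4861 -0.2029  0.1176] q [-0.01 -0.14 -0.3  -0.   -1.42 -1.26] t 10.3 open 0.0197 F 27.4 [-1.1  0.3 -1.4]
```

View pics/m5.png

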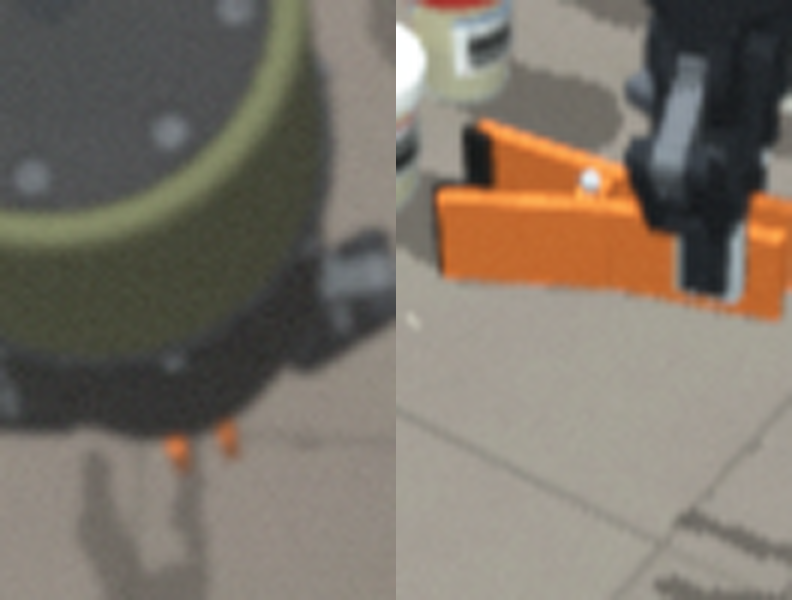

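The clip is held wide open: pin about (297.3,230), jaw tips about (273,232) and (279,220) in scene. Computing its pose in the hand.

Run:
```python
from h import *
from plant import r
np.set_printoptions(precision=4,suppress=True)
z=.143
p=px('scene3',(297.3,230),z);a=px('scene3',(273.2,231.7),z);b=px('scene3',(278.7,220.3),z);c=px('scene3',(272.3,246.3),.107)
h=px('scene3',((783-396)/6+265,200+238/6),z)
print(p,a,b,c,h,'gap',np.hypot(*(a-b)[:2]))
m=(a+b)/2; t=r.get_obs()['tcp_pos']
print('ang',np.degrees(np.arctan2(*(m-p)[1::-1])),'len',np.linalg.norm(m-p),'tcp-pin in clip axes')
th=np.radians(17.25);d=(p-t)[:2];print(d@[np.cos(th),np.sin(th)],d@[-np.sin(th),np.cos(th)])
```

```text
[ 0.5246 -0.1895  0.143 ] [ 0.5598 -0.1601  0.143 ] [ 0.5709 -0.1928  0.143 ] [ 0.5612 -0.1563  0.107 ] [ 0.4591 -0.2006  0.143 ] gap 0.03455092097813163
ang 17.800875381830338 len 0.04280157306123668 tcp-pin in clip axes
0.04129264472969967 0.0012086234139343406
```

Run:
```python
from h import *
goto(.4236,-.3605,.1176,-188.1)
```

```text
turn [ 0.05 -0.14 25.34] shift [ 10.58 -13.21  -0.13] yaw now -162.76 [ 0.4855 -0.2029  0.1163] q [-0.01 -0.14 -0.3  -0.   -1.42 -1.26] t 10.4 open 0.0199 F 27.4 [-0.  -0.1 -2.2]
```

To row units: -13.2 cm / 60 = -0.22, -12.5 cm / 60 = -0.2083, 25.3 degrees / 180 = 0.1406.

jog_arm([
  [[0,0,0.0278,0.0333,-0.0417,0,0],[0,0,0.0556,0.0717,-0.09,0,0],[0,0,0.0833,0.11,-0.1383,0,0],[0,0,0.1111,0.1433,-0.18,0,0],[0,0,0.1333,0.1667,-0.2083,0,0],[0,0,0.1406,0.1767,-0.22,0,0],[0,0,0.1406,0.1767,-0.22,0.0333,0],[0,0,0.1406,0.1767,-0.22,0.0667,0],[0,0,0.1406,0.1767,-0.22,0.1,0],[0,0,0.1406,0.1767,-0.22,0.1067,0],[0,0,0.1406,0.1767,-0.22,0.1067,0],[0,0,0.1406,0.1767,-0.22,0.1067,0]],
])

```text
clock: 11.6
tcp_pos: [0.4247, -0.3609, 0.0548]
tool_rot: [0.07, 0.998, -0.0, 0.0]
contact_force: [-0.0, 1.4, -1.6]
opening: 0.0194
gripper_force: 27.5
```

Run:
```python
from h import *
goto(.483,-.369,.053,-188.1)
save('top','top4');save('scene','scene4')
a=cv2.imread('pics/top4.png'); b=cv2.imread('pics/scene4.png')
cr=lambda i,u,v:cv2.resize(i[v:v+100,u:u+66],None,fx=6,fy=6,interpolation=cv2.INTER_CUBIC)
cv2.imwrite('pics/m6.png',np.hstack([cr(a,350,175),cr(b,300,170)]))
```

```text
turn [-0.05  0.05  0.09] shift [-5.88  0.01  0.19] yaw now 171.99 [ 0.4247 -0.3609  0.0548] q [-0.34 -0.02 -0.3   0.   -1.29 -1.37] t 11.6 open 0.0194 F 27.5 [-0.   1.4 -1.6]
```

View pics/m6.png

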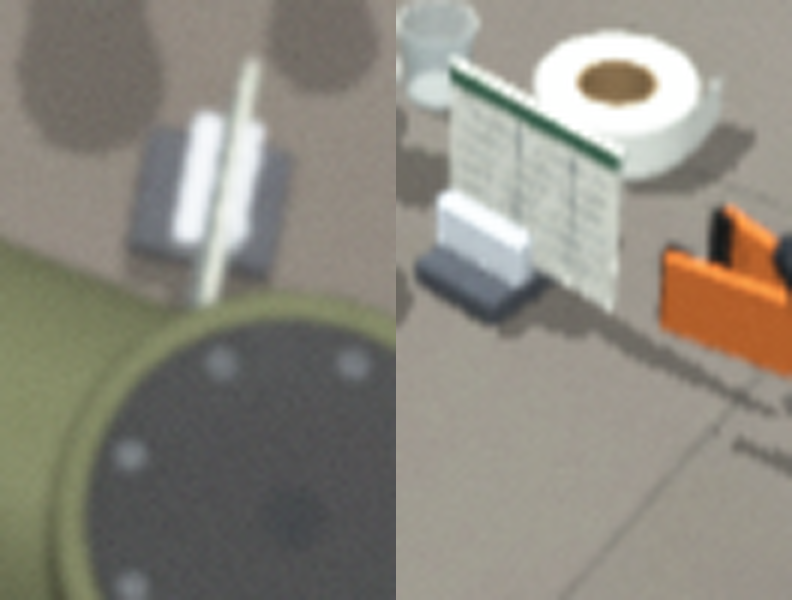

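Run:
```python
from h import *
np.set_printoptions(precision=4,suppress=True)
q=lambda x,y,z:px('scene4',((x-396+.5)/6-.5+300,(y+.5)/6-.5+170),z)
e=q(622,150,.098);e2=q(613,310,.02);bk=q(452,60,.098)
print('edge',e,e2,bk)
u=(bk-e)[:2];u/=np.linalg.norm(u);print('ang',np.degrees(np.arctan2(u[1],u[0])))
for n,m in (('mid',q(702,229,.080)),('near',q(668,250,.080)),('nearbot',q(662,328,.044)),('far',q(735,205,.080))):
    d=(m-(e+e2)/2)[:2]; print(n,m,'along',d@u,'lat',d@[-u[1],u[0]])
```

```text
edge [ 0.5476 -0.379   0.098 ] [ 0.5475 -0.3784  0.02  ] [ 0.6319 -0.3912  0.098 ]
ang -8.228173261376332
mid [ 0.5096 -0.375   0.08  ] along -0.03808861729267913 lat -0.0017877698057856693
near [ 0.5139 -0.3573  0.08  ] along -0.03639993893379473 lat 0.016328286981767384
nearbot [ 0.513  -0.3552  0.044 ] along -0.037582935547284056 lat 0.018339925260882805
far [ 0.5065 -0.3944  0.08  ] along -0.03842316192261997 lat -0.02141551327043115
```

Jaws sit level with the card, 38 mm short of the edge, and about 1.5–2 mm off to the −y side. I'll correct that and advance.

To row units: -5.9 cm / 60 = -0.0983, 0.15 cm / 60 = 0.0025.

jog_arm([
  [[0,0,0,0,0.0025,0.0017,0],[0,0,0,-0.0167,0.0025,0.0017,0],[0,0,0,-0.0333,0.0025,0.0017,0],[0,0,0,-0.05,0.0025,0.0017,0],[0,0,0,-0.0667,0.0025,0.0017,0],[0,0,0,-0.0833,0.0025,0.0017,0],[0,0,0,-0.0933,0.0025,0.0017,0],[0,0,0,-0.0983,0.0025,0.0017,0],[0,0,0,-0.0983,0.0025,0.0017,0],[0,0,0,-0.0983,0.0025,0.0017,0],[0,0,0,-0.0983,0.0025,0.0017,0]],
])

```text
clock: 12.8
tcp_pos: [0.4826, -0.3675, 0.053]
tool_rot: [0.07, 0.998, -0.0, 0.0]
contact_force: [-0.5, 0.2, -0.3]
opening: 0.0196
gripper_force: 27.5
```

Run:
```python
from h import *
goto(.483,-.369,.053,-188.1)
save('top','top5');save('scene','scene5')
a=cv2.imread('pics/top5.png'); b=cv2.imread('pics/scene5.png')
cr=lambda i,u,v:cv2.resize(i[v:v+60,u:u+70],None,fx=9,fy=9,interpolation=cv2.INTER_CUBIC)
cv2.imwrite('pics/m7.png',cr(b,300,175))
```

```text
turn [-0.01  0.01  0.04] shift [-0.06 -0.14 -0.  ] yaw now 171.94 [ 0.4826 -0.3675  0.053 ] q [-0.32  0.11 -0.17  0.   -1.29 -1.39] t 12.8 open 0.0196 F 27.5 [-0.5  0.2 -0.3]
```

View pics/m7.png

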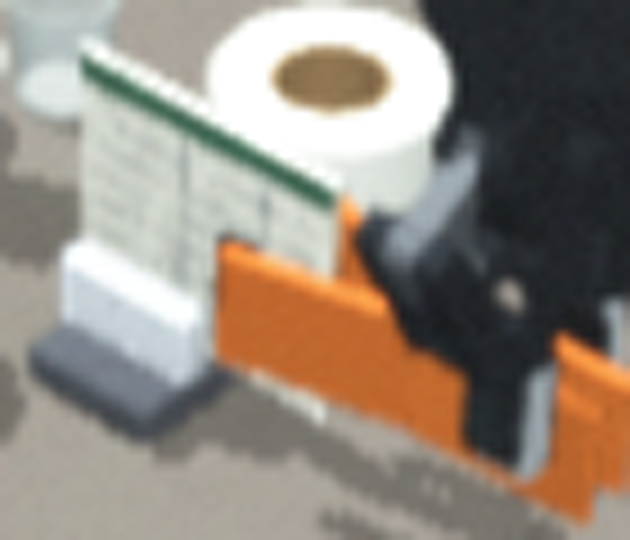

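Run:
```python
from h import *
np.set_printoptions(precision=4,suppress=True)
q=lambda x,y,z:px('scene5',((x+.5)/9-.5+300,(y+.5)/9-.5+175),z)
e=np.array([.5475,-.3787]);a=np.radians(-8.2);u=np.array([np.cos(a),np.sin(a)])
for n,m in (('edge',q(337,193,.098)),('near',q(222,245,.078)),('nearbot',q(216,360,.042)),('farvis',q(345,200,.078))):
    d=m[:2]-e; print(n,m,'along',d@u,'lat',d@[-u[1],u[0]])
```

```text
edge [ 0.5454 -0.3743  0.098 ] along -0.002699858540153903 lat 0.0040794525856134335
near [ 0.5711 -0.3625  0.078 ] along 0.02107306886627747 lat 0.01941154667900321
nearbot [ 0.5706 -0.3605  0.042 ] along 0.020311977075479198 lat 0.021324226347185265
farvis [ 0.555  -0.3957  0.078 ] along 0.009831300700048784 lat -0.015774766142592923
```

```bash
python3 -c "
from plant import r
print(r.hand_in())"
```

```text
the job is handed in; nothing more can be done
None
```

I handed the job in at about 13 s of the 56 s allowed. The red pointer is back at its zero stop. The clip is held fully open around the card's free edge, about 60 mm up with the jaws about 21 mm in, and the last force reading (about 0.6 N) showed no sign of it touching the card. The jaws' side-to-side centring is only known to about 2 mm, against roughly 5 mm of clearance.

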